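# Snap the plug home with the setting pliers

### The arm

A 7-joint arm with a two-finger parallel gripper is mounted at the origin on the work surface. World frame = base frame: x ahead of the robot, y to its left, z up, the work surface at z = 0. Lengths are in mm, angles in rad, forces in N, time in s.
With the tool pointing down it reaches from about 350 to 900 mm from the base axis. Payload 7.2 kg.
Tool frame: the origin (TCP) lies at the very end of the fingers, on their centre line; the grasp point (between the pads) lies 19 mm behind it; z points along the fingers, y is the line along which they close (so a half turn about z gives the same grasp; the last joint's range is limited). The gripper opens to 88 mm and grips with 3 to 60 N. Pads are 20 mm wide; open, the fingers measure 115 mm over their backs; the gripper's body (75 mm by 178 mm) begins 61 mm behind the grasp point.
Start: joints at [1.034, 0.411, -0.013, 1.596, 0.006, 1.134, -0.082], TCP at [282.374, -557.578, 222.653] pointing down, gripper open.
Joint ranges: [-2.95, 2.95], [-0.29, 1.99], [-1.47, 1.44], [0.14, 2.54], [-1.03, 4.17], [0.13, 1.85], [-2.86, 2.86]. Speed limits (rad/s): [2.39, 2.39, 3.01, 3.01, 3.14, 3.14, 3.14].

### API

Orientations are given as [roll, pitch, yaw] about the fixed x, y, z axes, in that order (R = Rz(yaw) Ry(pitch) Rx(roll)).
In Python, from plant import bot gives the robot as it stands.
- The arm moves only by the tool apply_moves, never from a script. Its argument "commands" is a list of rows, each a list of 3 entries, a list of its own where there are three numbers: the shift along the tool's x, y, z each as a share of 3 cm, from -1 to 1, then the turn, a rotation vector about the tool's x, y, z each as a share of 5 degrees, from -1 to 1, then the opening, from 0 (shut) to 1 (fully open). In form: [[[x, y, z], [rx, ry, rz], jaw], ...]. A call has 1 to 12 rows; each row shifts and turns the commanded pose from where the row before left it, along the tool's axes as they then stand; what a row does not reach is not made up. A row lasts 1/10 s, in which the tool goes at most 50 mm and 8.59 degrees, less where a joint would pass 70% of its speed; a pose out of reach is approached as far as the arm can. A call with a number of a shift or a turn outside -1 to 1 is refused whole. A call with a gripper value outside its range is refused whole. The fingers move at their own pace and stop on an object; "newtons" is the grip in N (left out, the last holds). Time passes only in rows, so rows that do not move let the fingers close. It gives the time, the measured TCP pose, the force, the opening and the grip force at its end, in the units of the state.
- bot.state(): the state, without advancing time (a new reading comes with each control period).
- bot.capture(name): name is "scene" or "top" or "wrist"; returns the picture (480x640x3 uint8, blue, green, red); there is no depth.
- bot.camera_model(name): a dict with "fov_y" (degrees; the focal length in pixels is half the picture's height over the tangent of half this angle, whatever the lens; pixels are square), "cx", "cy" (the principal point, pixels), "k1" (the pictures are not rectified: a ray, as slopes to the right and down, at radius r is drawn at 1 + k1 r^2 times it, then the intrinsics apply), "camera_from_world" (4x4, takes a point from world to camera coordinates); the wrist camera has in their place "hand_eye" (4x4, takes a point from camera to tool coordinates, whose origin is the TCP and whose axes are the flange's). Camera axes: x right, y up, looking along -z (the intrinsics and any distortion apply to the point x, -y, -z); pixel columns grow to the right and rows downward; lengths in mm; the calibration is good to about 2 mm. A picture is of the moment at which its call begins: read the wrist's pose just before it. camera_model takes no time and is no camera call.
- bot.hand_in(): hands the job in; it is judged then, once.
Trained networks look in the newest picture that a camera, given by its name, has taken for a name from the list of things; names that differ only in an ending like _2 or _b are one class to them, and where a whole thing is asked for, a point or a joint stands for the part that bears it (a point fixed in the world has none). Each returns a list of dicts, best first, with "conf" (0 to 1); they miss things now and then, are a little off and sometimes report something else, mostly with a low value. They report only what shows in the picture. A call takes as long as a camera call. They do not tell look-alikes from the thing itself.
- bot.find_in(camera, label): "bbox" ([left, top, right, bottom] as shares, 0 to 1, of the picture: columns of its width, rows of its height, round what is visible of it).
The state is a dict: "clock": time; "joints": joint angles; "qvel": joint speeds; "joint_efforts": joint torques, N m; "ee_pos": TCP position; "ee_rot": TCP orientation; "ft_force": force on the tool from outside, world axes, zero at the start; "ft_torque": the same for the moment, N m; "grip_width": finger opening in mm; "finger_force": force on a finger pad.
Only numpy, scipy, OpenCV 4.12 (cv2) and the standard library are available. Lean on these libraries where they do the work, as an engineer would, in place of code of your own. Each camera call takes 0.05 s, during which the arm holds its last target. There are 200 camera calls.

### The job

Lay the beech stub whose blue plug still stands proud in the nest of the setting pliers, standing upright with its plug facing the brass anvil. Then squeeze the two red handles together between the fingers until the resistance peaks and the plug snaps fully home, stop squeezing at once so that you never bear hard on the handles, and let go so that the handles spring open again. Leave the finished stub in the nest and everything else on the bench where it is.

Things in the scene. Friction and masses are not known exactly. Their poses are not given: they have to be found in the camera images.
- stub: Unfinished workpiece: upright pale beech block, 30 mm (its x) by 40 mm (y) by 44 mm tall (z), about 150 g. Origin: centre of its underside. An blue snap plug stands proud of its +y face: head 24 mm across, 4 mm thick, on a 14 mm stem of which 7 mm shows at the start. Grip it across its two x faces (30 mm), near the top, leaving the plug and y faces free.
- plug_head (a point): Centre of the outer face of the plug's head, 24 mm above the stub's underside; in the stub's frame 31 mm along +y at the start, 24 mm when fully home (head against the block). Pushing it along the stub's -y, the force rises to about 16 N after some 3.5 mm, then gives: past about 5 mm it pulls itself home and stays.
- pliers: Setting pliers lying flat, fixed on a plywood board 190 by 170 by 12 mm. Origin: on the bench under the nest's centre. +x points to the green hinge block (67 mm high, its near face 70 mm from the nest centre); the red handles point along -x. From +y a round brass anvil on the left arm faces the nest, from -y the tip of a steel adjusting screw on the right arm, both 54 mm above the bench.
- nest (a point): Centre of the nest's floor, 30 mm above the bench: a dark steel channel 30 mm long, open at both ends along the pliers' y, 36 mm wide between two lips 6 mm high on its x sides. The stub stands centred on it, its axes along the pliers' axes, plug towards +y. With the handles open the anvil is 34 mm from the centre, the screw tip 22 to 32 mm: its setting differs each time and is not reported.
- squeeze (a point): Point midway between the red grips, 54 mm above the bench, 75 mm from the nest centre along the pliers' -x. A gripper pointing down here, closing along the pliers' y, straddles both grips: 70 mm over their outsides when open. They must be pushed in both; each moves about 1.9 times as far as the anvil or screw. The plug gives with the grips 33 to 52 mm over their outsides, depending on the screw.
- handle_left: Left (+y) arm of the pliers: steel bar ending in a smooth red grip 60 mm long, 12 mm wide, 22 mm high. Origin: on its hinge pin (85 mm along x, 55 mm along y from the nest centre). It swings level; a light spring (1.5 N at the grip, 3 N well closed) holds it open against a stop.
- handle_right: Right (-y) arm, mirror of the left, not geared to it. At the peak each grip takes about 10 to 14 N, falling to about 3 N as the plug gives; some 2 to 4 mm of closing later the load climbs steeply. More than 18 N on a grip is bearing hard and spoils the work, and a gripper shutting freely exceeds it: close in steps of about 1 mm and read the pad force after each.
- grip_left (a point): Centre of the left red grip.
- grip_right (a point): Centre of the right red grip.
- finished: Bystander: an identical stub with its plug already home (no stem showing). Leave it. Origin: centre of its underside.
- mallet: Bystander: mallet, 280 mm long. Origin: its underside, about the middle.
- brush: Bystander: brush. Origin: its underside, about the middle.
- screwdriver: Bystander: screwdriver. Origin: its underside, about the middle.
- glue: Bystander: white glue bottle, 60 mm across, 150 mm tall. Origin: centre of its underside.
Not all that is in view belongs to the job. What is shaped like the stub but black or purple is not meant.

How it is judged (in metres and radians):
On the way, in this order (a step that is already met when the one before it is completed fails the run):
1. the stub stands in the nest, plug towards the brass anvil and still proud, let go (horizontal distance between stub and nest below 0.012 m and z of stub in the frame of nest between -0.003 and 0.003 m and angle between stub's own z axis and vertical below 0.1 rad and y of plug_head in the frame of pliers above 0.015 m and y of plug_head in the frame of stub above 0.0285 m and contact force between the fingers and stub below 0.1 N), for 0.2 s.
2. both red handles are squeezed by the fingers (contact force between the fingers and handle_left above 1 N and contact force between the fingers and handle_right above 1 N), for 0.05 s.
3. the plug has snapped home in the pliers (y of plug_head in the frame of stub below 0.0252 m and horizontal distance between stub and nest below 0.012 m), for 0.1 s.
At the end, for the whole second after the job is handed in: The plug's head lies within 1.2 mm of home, the stub stands upright (within 0.1 rad) at rest on the nest floor within 15 mm of the nest's centre, plug towards the anvil, and the handles have sprung open (grip centres more than 50 mm apart) (y of plug_head in the frame of stub below 0.0252 m and horizontal distance between stub and nest below 0.015 m and z of stub in the frame of nest between -0.003 and 0.003 m and angle between stub's own z axis and vertical below 0.1 rad and y of plug_head in the frame of pliers above 0.012 m and linear speed of stub below 0.02 m/s and distance between grip_left and grip_right above 0.05 m); the robot touches nothing.
It fails at once if more than 18 N borne on a handle (contact force between the fingers and handle_left above 18 N or contact force between the fingers and handle_right above 18 N).
It fails at once if a bystander moved more than 30 mm (distance of any of finished, mallet, brush, screwdriver, glue from where it was at the start of the episode above 0.03 m).
It also fails if it takes over 58 s, if anything falls off the work surface, if the arm or the gripper's body presses on something with over 40 N, if the wrist force passes 120 N, or if a joint passes its speed limit or range.

## Working session

There is one attempt and no reset: what is moved stays moved. The work goes in short steps, Python scripts to look and compute and a tool call to move; the robot and the scene stay as the last step left them, time stands still between calls to the robot, and variables do not carry over. Pictures are saved under pics/ and viewed, at most 10 in all, crops included, and the job is handed in when it is done.

Besides the shell and the picture viewer there is one more tool, called after "Emit:" as a command line: name --argument value ..., lists and objects as JSON in quotes. apply_moves: Moves the arm, as the interface text tells. Shift numbers are shares of 3 cm and turn numbers shares of 5 degrees, none past 1 either way. Its arguments: {"type":"object","properties":{"commands":{"type":"array"},"newtons":{"type":"number"}},"required":["commands"]}

```bash
mkdir -p pics; ls; cat > h.py <<'E'
import numpy as np, cv2
from scipy.spatial.transform import Rotation as R
from plant import bot
def cam(n):
    m=bot.camera_model(n); f=240/np.tan(np.radians(m['fov_y'])/2)
    if 'camera_from_world' in m: T=np.linalg.inv(np.array(m['camera_from_world']))
    else:
        s=bot.state(); W=np.eye(4); W[:3,:3]=R.from_euler('xyz',s['ee_rot']).as_matrix(); W[:3,3]=s['ee_pos']; T=W@np.array(m['hand_eye'])
    return m,f,T
def p2w(n,u,v,z,c=None):
    m,f,T=c or cam(n)
    d=np.array([(u-m['cx'])/f,(v-m['cy'])/f]); x=d.copy()
    for _ in range(20): x=d/(1+m['k1']*(x@x))
    r=T[:3,:3]@np.array([x[0],-x[1],-1]); o=T[:3,3]
    return o+r*(z-o[2])/r[2]
def w2p(n,P,c=None):
    m,f,T=c or cam(n)
    q=np.linalg.inv(T)@np.append(P,1); x=np.array([q[0],-q[1]])/-q[2]
    x=x*(1+m['k1']*(x@x)); return x*f+[m['cx'],m['cy']]
E
python3 - <<'E'
from h import *
for n in ('scene','top'):
    cv2.imwrite(f'pics/{n}0.png',bot.capture(n))
    for l in ('stub','pliers','finished','handle_left','handle_right','plug_head','glue','mallet'):
        print(n,l,[(np.round(np.array(d['bbox'])*[640,480,640,480]).astype(int).tolist(),round(d['conf'],2)) for d in bot.find_in(n,l)[:4]])
    print(cam(n)[2].round(2).tolist(),cam(n)[0])
print(bot.state())
E
```

```text
pics
scene stub [([202, 355, 235, 388], 0.89), ([263, 362, 288, 390], 0.73)]
scene pliers [([289, 202, 385, 284], 0.82), ([329, 171, 394, 190], 0.15)]
scene finished [([195, 291, 214, 316], 0.57)]
scene handle_left [([305, 203, 372, 235], 0.79)]
scene handle_right [([288, 216, 349, 260], 0.88)]
scene plug_head [([206, 373, 215, 382], 0.41), ([290, 214, 342, 259], 0.36)]
scene glue [([425, 148, 449, 199], 0.79)]
scene mallet [([284, 272, 406, 348], 0.87)]
[[0.81, -0.38, 0.45, 1083.54], [0.59, 0.5, -0.63, -658.05], [0.01, 0.78, 0.63, 768.65], [0.0, 0.0, 0.0, 1.0]] {'fov_y': 54.18528684476471, 'cx': 331.56050574582423, 'cy': 234.43698186635493, 'k1': -0.1222340613593375, 'camera_from_world': array([[ 8.05836930e-01,  5.91958282e-01,  1.45682822e-02,
        -4.94816947e+02],
       [-3.82729053e-01,  5.01923389e-01,  7.75623223e-01,
         1.48811690e+02],
       [ 4.51824429e-01, -6.30601541e-01,  6.31028035e-01,
        -1.38957956e+03],
       [ 0.00000000e+00,  0.00000000e+00,  0.00000000e+00,
         1.00000000e+00]])}
top stub [([437, 221, 462, 239], 0.86), ([454, 189, 476, 212
[... 961 characters left out ...]
03382668,  0.41105994, -0.01270316,  1.59621953,  0.00560105,
        1.13428631, -0.08220276]), 'qvel': array([ 2.98306844e-04,  2.75514557e-04, -1.50087513e-03, -2.48746935e-05,
       -1.44045693e-04,  6.06813479e-04,  3.60850407e-04]), 'joint_efforts': array([ 5.65001064e-04, -5.87717342e+01,  6.41082432e-01, -2.91386837e+01,
       -5.37736632e-02,  1.01996359e-02,  3.54665008e-05]), 'ee_pos': array([ 282.35920662, -557.58227834,  222.67043667]), 'ee_rot': array([ 3.14153042e+00, -4.95511942e-06,  4.68779659e-01]), 'ft_force': array([ 0.21403999, -0.34605725,  1.28134991]), 'ft_torque': array([-0.03051372,  0.0217602 ,  0.03544328]), 'finger_force': 0.0, 'grip_width': 87.65408869962975}
```

```bash
python3 - <<'E'
import cv2,numpy as np
s=cv2.imread('pics/scene0.png'); t=cv2.imread('pics/top0.png')
a=cv2.resize(s[270:410,170:310],(400,400),interpolation=2); b=cv2.resize(t[170:310,415:555],(400,400),interpolation=2)
cv2.imwrite('pics/c1.png',np.hstack([a,b]))
E
```

```text
(no output)
```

View pics/scene0.png

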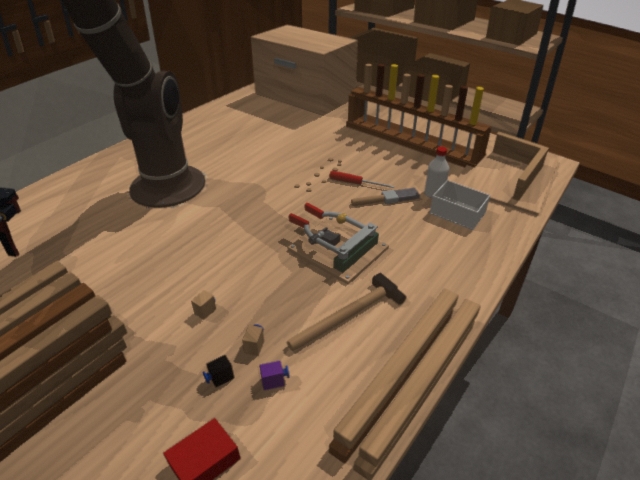

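View pics/c1.png

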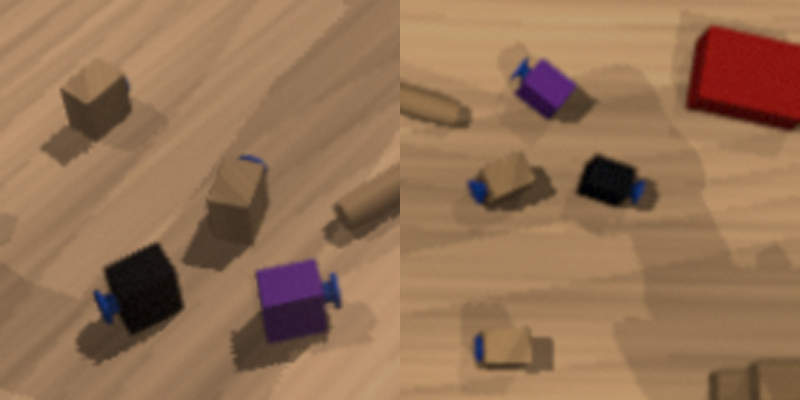

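View pics/top0.png

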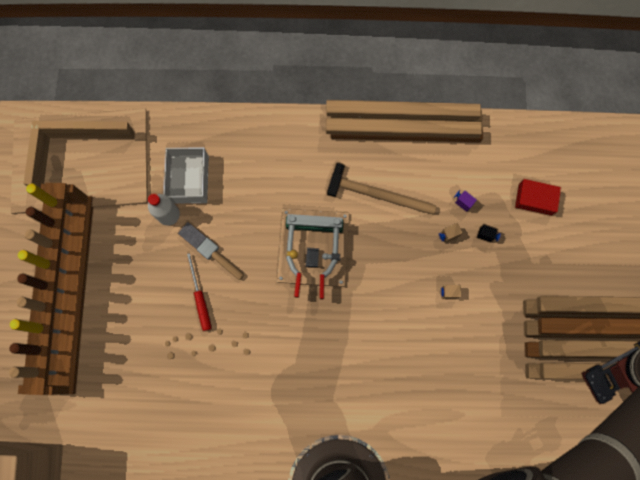

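Scene: look-alikes — proud beech stub top (452,232)/scene (254,340), chosen; finished beech top (451,291)/scene (203,303), no stem; black top (488,234); purple top (465,201). Pliers' nest top (314,258), hinge up (+x world), brass anvil on the left (+y).

```bash
python3 - <<'E'
from h import *
for nm,u,v,z in [('stub',452.5,232.3,44),('plug',442.5,237,24),('fin',452,291,44),('nest',314,258,30),('hingeblk',314,219,67),('gl',297,286,65),('gr',322.5,287,65),('board tl',288,210,12),('tr',350,212,12),('bl',278,283,12),('br',346,287,12)]:
    print(nm,p2w('top',u,v,z).round(0))
m,f,T=cam('wrist'); print(np.array(m['hand_eye']).round(3).tolist(),m['fov_y'],m['cx'],m['cy'],m['k1'])
E
```

```text
stub [ 616. -272.   44.]
plug [ 608. -250.   24.]
fin [ 469. -268.   44.]
nest [546.  72.  30.]
hingeblk [636.  74.  67.]
gl [470. 110.  65.]
gr [469.  49.  65.]
board tl [672. 142.  12.]
tr [671. -17.  12.]
bl [484. 160.  12.]
br [478.  -9.  12.]
[[-0.0, 0.971, 0.24, 63.251], [1.0, 0.0, -0.0, -0.642], [-0.0, 0.24, -0.971, -162.583], [0.0, 0.0, 0.0, 1.0]] 65.9245216233319 322.165686107812 235.92102594938729 -0.07405213912569075
```

Emit:
apply_moves --commands '[[[0.95,-0.23,0.1],[0,0,0],1],[[0.95,-0.23,0.1],[0,0,0],1],[[0.95,-0.23,0.1],[0,0,0],1],[[0.95,-0.23,0.1],[0,0,0],1],[[0.95,-0.23,0.1],[0,0,0],1],[[0.95,-0.23,0.1],[0,0,0],1],[[0.95,-0.23,0.1],[0,0,0],1],[[0.95,-0.23,0.1],[0,0,0],1],[[0.95,-0.23,0.1],[0,0,0],1],[[0.95,-0.23,0.1],[0,0,0],1],[[0.95,-0.23,0.1],[0,0,0],1],[[0.95,-0.23,0.1],[0,0,0],1]]'

```text
clock: 2.1
ee_pos: [550.9, -328.4, 186.6]
ee_rot: [3.141, -0.0, 0.469]
ft_force: [0.2, 0.1, 0.2]
grip_width: 87.7
finger_force: 0.0
```

Emit:
apply_moves --commands '[[[0.95,-0.23,0.1],[0,0,-1],1],[[0.95,-0.15,0.1],[0,0,-1],1],[[0.95,0,0.1],[0,0,-1],1],[[0,0,0],[0,0,-1],1],[[0,0,0],[0,0,-1],1],[[0,0,0],[0,0,-1],1],[[0,0,0],[0,0,-1],1],[[0,0,0],[0,0,-1],1],[[0,0,0],[0,0,-1],1],[[0,0,0],[0,0,-1],1],[[0,0,0],[0,0,-1],1],[[0,0,0],[0,0,-1],1]]'

```text
clock: 3.3
ee_pos: [617.0, -274.3, 177.6]
ee_rot: [-3.142, 0.0, 1.52]
ft_force: [-0.1, 0.5, 0.2]
grip_width: 88.1
finger_force: 0.0
```

Emit:
apply_moves --commands '[[[0,0,0],[0,0,-1],1],[[0,0,0],[0,0,-1],1],[[0,0,0],[0,0,-1],1],[[0,0,0],[0,0,-1],1],[[0,0,0],[0,0,-1],1],[[0,0,0],[0,0,0],1],[[0,0,0],[0,0,0],1]]'

```text
clock: 4.0
ee_pos: [616.9, -274.3, 177.6]
ee_rot: [-3.142, -0.0, 1.95]
ft_force: [-0.6, 0.3, 0.8]
grip_width: 88.0
finger_force: 0.0
```

```bash
python3 - <<'E'
from h import *
s=bot.state(); print(s['clock'],s['ee_pos'],np.degrees(s['ee_rot']))
cv2.imwrite('pics/w1.png',bot.capture('wrist'))
print(w2p('wrist',[616,-272,44]))
for l in('stub','plug_head'): print([(np.round(np.array(d['bbox'])*[640,480,640,480]).astype(int).tolist(),round(d['conf'],2)) for d in bot.find_in('wrist',l)[:3]])
E
```

```text
4.0 [ 616.9316859  -274.31374062  177.5735066 ] [-1.79998378e+02 -7.40047601e-03  1.11703816e+02]
[324.36065566 223.79273324]
[([308, 187, 345, 250], 0.81), ([370, 262, 414, 325], 0.67), ([263, 281, 315, 330], 0.57)]
[([315, 184, 339, 200], 0.51)]
```

View pics/w1.png

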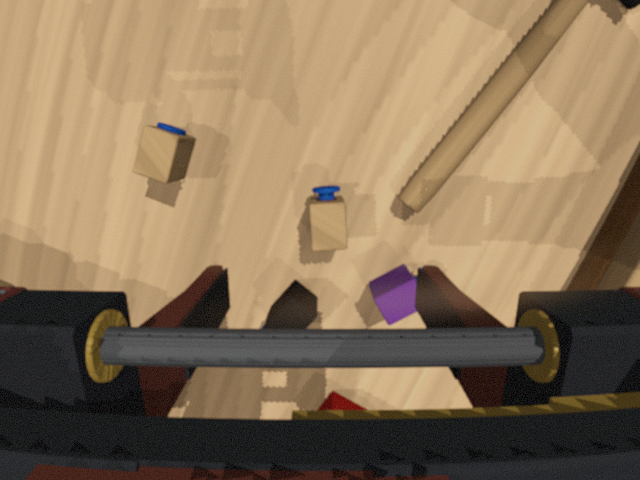

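The wrist view shows the proud beech stub at (328,222) with the plug stem visible at (326,194); the finished one at (163,152), purple (393,294) and black (295,305).

```bash
python3 - <<'E'
from h import *
c=cam('wrist')
P=np.array([p2w('wrist',u,v,44,c) for u,v in [(309,202),(345,196),(347,246),(312,250)]])
s=bot.state(); Rt=R.from_euler('xyz',s['ee_rot']).as_matrix()
for p in P: print(p.round(1), ((p-s['ee_pos'])@Rt).round(1))
print('ctr',P.mean(0).round(1),((P.mean(0)-s['ee_pos'])@Rt).round(1))
print('purple',[((p2w('wrist',u,v,44,c)-s['ee_pos'])@Rt).round(1) for u,v in [(370,287),(404,265)]])
pl=p2w('wrist',327,187,24,c);print('plug',((pl-s['ee_pos'])@Rt).round(1))
im=cv2.imread('pics/w1.png')[170:270,280:380]; cv2.imwrite('pics/w1c.png',cv2.resize(im,(600,600),interpolation=cv2.INTER_CUBIC))
E
```

```text
[ 597.9 -259.9   44. ] [ 20.4 -12.5 133.7]
[ 623.  -244.6   44. ] [ 25.3  16.5 133.7]
[ 640.6 -282.5   44. ] [-16.4  18.8 133.7]
[ 614.8 -296.5   44. ] [-19.8 -10.3 133.7]
ctr [ 619.1 -270.9   44. ] [  2.4   3.1 133.7]
purple [array([-52.8,  39.1, 133.7]), array([-33.1,  67.3, 133.7])]
plug [ 30.3   2.3 153.7]
```

View pics/w1c.png

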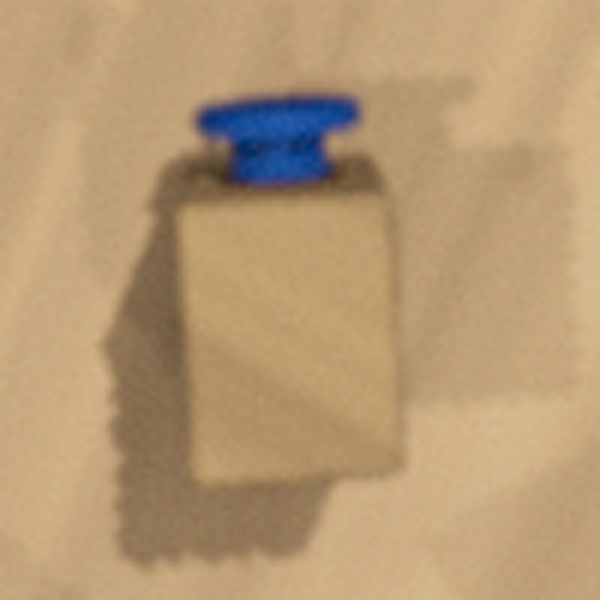

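Emit:
apply_moves --commands '[[[0,0.1,0.9],[0,0,-0.65],1],[[0,0,0.9],[0,0,0],1],[[0,0,0.9],[0,0,0],1],[[0,0,0.9],[0,0,0],1],[[0,0,0.9],[0,0,0],1],[[0,0,0.85],[0,0,0],1],[[0,0,0],[0,0,0],1],[[0,0,0],[0,0,0],0.2],[[0,0,0],[0,0,0],0.2],[[0,0,0],[0,0,0],0.2],[[0,0,0],[0,0,0],0.2],[[0,0,0],[0,0,0],0.2]]' --newtons 20

```text
clock: 5.35
ee_pos: [620.1, -273.3, 18.0]
ee_rot: [3.141, 0.001, 2.009]
ft_force: [-0.6, 0.1, -0.3]
grip_width: 51.3
finger_force: 0.0
```

Emit:
apply_moves --commands '[[[0,0,0],[0,0,0],0.2],[[0,0,0],[0,0,0],0.2],[[0,0,0],[0,0,0],0.2],[[0,0,0],[0,0,0],0.2],[[0,0,0],[0,0,0],0.2]]'

```text
clock: 5.85
ee_pos: [620.0, -273.0, 17.2]
ee_rot: [3.141, 0.0, 2.009]
ft_force: [1.4, -0.4, 0.7]
grip_width: 29.7
finger_force: 20.0
```

Emit:
apply_moves --commands '[[[0,0,-0.5],[0,0,0],0.2],[[0,0,-1],[0,0,0],0.2],[[0,0,-1],[0,0,0],0.2],[[0,0,-1],[0,0,0],0.2],[[0,0,-1],[0,0,0],0.2],[[0.5,0.1,-0.5],[0,0,0],0.2],[[0.95,0.18,0],[0,0,0],0.2],[[0.95,0.18,0],[0,0,0],0.2],[[0.95,0.18,0],[0,0,0],0.2],[[0.95,0.18,0],[0,0,0],0.2],[[0.95,0.18,0],[0,0,0],0.2],[[0.95,0.18,0],[0,0,0],0.2]]'

```text
clock: 7.05
ee_pos: [571.4, -87.4, 167.0]
ee_rot: [-3.141, -0.001, 2.01]
ft_force: [0.5, 0.3, -1.2]
grip_width: 30.2
finger_force: 20.0
```

Emit:
apply_moves --commands '[[[0.95,0.18,0],[0,0,0],0.2],[[0.95,0.18,0],[0,0,0],0.2],[[0.95,0.18,0],[0,0,0],0.2],[[0.5,0.1,0],[0,0,0.5],0.2],[[0,0,0],[0,0,1],0.2],[[0,0,0],[0,0,1],0.2],[[0,0,0],[0,0,1],0.2],[[0,0,0],[0,0,1],0.2],[[0,0,0],[0,0,1],0.2],[[0,0,0],[0,0,0],0.2],[[0,0,0],[0,0,0],0.2],[[0,0,0],[0,0,0],0.2]]'

```text
clock: 8.25
ee_pos: [547.3, 9.9, 167.1]
ee_rot: [-3.141, 0.0, 1.531]
ft_force: [0.2, -0.0, -2.1]
grip_width: 30.0
finger_force: 20.0
```

```bash
python3 - <<'E'
from h import *
s=bot.state(); print(s['clock'],s['ee_pos'],np.degrees(s['ee_rot']),s['grip_width'])
np.save('s2.npy',np.r_[s['ee_pos'],s['ee_rot']])
cv2.imwrite('pics/w2.png',bot.capture('wrist'))
print(w2p('wrist',[547,73,30]))
for l in('stub','plug_head','nest','pliers','handle_left','handle_right','grip_left','grip_right'): print(l,[(np.round(np.array(d['bbox'])*[640,480,640,480]).astype(int).tolist(),round(d['conf'],2)) for d in bot.find_in('wrist',l)[:2]])
E
```

```text
8.25 [547.26071631   9.86517271 167.10294569] [-1.79982451e+02  8.26965315e-04  8.77443469e+01] 29.963901423481605
[320.84794176 146.78293381]
stub [([282, 224, 361, 331], 0.68)]
plug_head [([295, 220, 350, 257], 0.93)]
nest [([173, 35, 477, 243], 0.77), ([178, 172, 424, 229], 0.43)]
pliers [([172, 35, 476, 243], 0.72)]
handle_left [([173, 33, 475, 242], 0.75), ([177, 171, 425, 228], 0.72)]
handle_right [([177, 169, 426, 230], 0.83)]
grip_left [([172, 46, 433, 114], 0.84)]
grip_right [([175, 172, 418, 231], 0.8), ([286, 222, 361, 326], 0.41)]
```

View pics/w2.png

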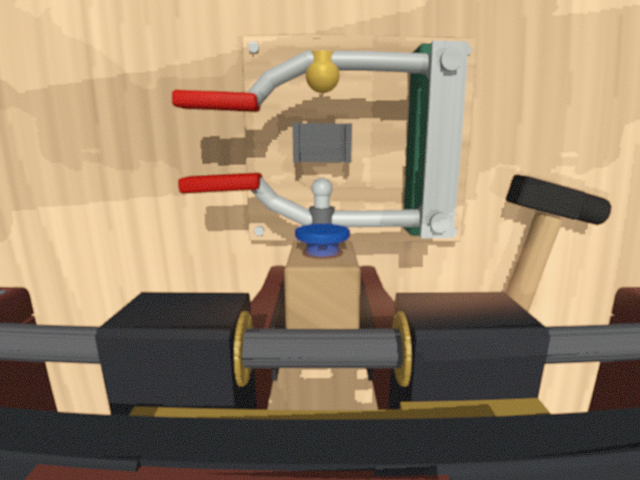

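```bash
python3 - <<'E'
import cv2
im=cv2.imread('pics/w2.png')[40:265,260:480]; cv2.imwrite('pics/w2c.png',cv2.resize(im,None,fx=2.6,fy=2.6,interpolation=cv2.INTER_CUBIC))
E
```

```text
(no output)
```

View pics/w2c.png

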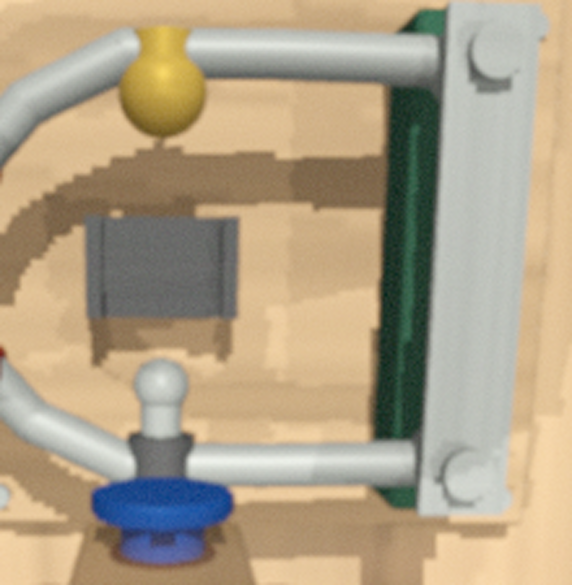

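```bash
python3 - <<'E'
from h import *
c=cam('wrist'); s=bot.state(); Rt=R.from_euler('xyz',s['ee_rot']).as_matrix()
q=lambda x,y,z: p2w('wrist',260+x/2.6,40+y/2.6,z,c)
T=lambda p:((p-s['ee_pos'])@Rt).round(1)
N=[q(85,217,36),q(238,217,36),q(237,318,36),q(86,317,36)]
a=lambda d:np.degrees(np.arctan2(d[1],d[0])).round(2)
n=np.mean(N,0);print('nest',n.round(1),T(n),'size',[np.linalg.norm(N[i]-N[i-1]).round(1) for i in range(4)])
print('yaw nest',a(N[1]-N[0]),a(N[2]-N[3]),a(N[0]-N[3])-90,a(N[1]-N[2])-90)
A=q(162,93,54);S=q(160,383,54);print('anvil',T(A),T(q(162,137,54)),'screw',T(S),T(q(160,358,54)),'yaw',a(A-S)-90)
for z in(67,75): print('brk',a(q(447,10,z)-q(419,512,z))-90,a(q(540,10,z)-q(510,512,z))-90, 'pins',a(q(493,52,z)-q(466,473,z))-90,T((q(493,52,z)+q(466,473,z))/2))
L=p2w('wrist',175,98,65,c);L2=p2w('wrist',256,101,65,c);r=p2w('wrist',182,184,65,c);r2=p2w('wrist',260,180,65,c)
print('grips',T(L),T(L2),T(r),T(r2))
# stub in hand: top face corners z in tool: grasp: top is TCP z +27 (44-17)
zt=s['ee_pos'][2]+27
print('stub head outer edge L,R @z tool', [T(p2w('wrist',u,v,s['ee_pos'][2]+7,c)) for u,v in [(295.5,233),(349,233)]], 'toptip',T(p2w('wrist',322,225,s['ee_pos'][2]+19,c)))
E
```

```text
nest [548.5  75.7  36. ] [ 66.1  -1.9 131.1] size [np.float64(29.1), np.float64(45.1), np.float64(29.4), np.float64(45.4)]
yaw nest -2.39 -2.76 -2.719999999999999 -2.049999999999997
anvil [112.4  -1.7 113.1] [101.   -1.7 113.1] screw [ 33.8  -2.3 113.1] [ 40.9  -2.3 113.1] yaw -2.799999999999997
brk -2.4399999999999977 -1.5999999999999943 pins -2.3900000000000006 [ 65.8  83.6 100.1]
brk -2.4399999999999977 -1.5999999999999943 pins -2.3900000000000006 [65.7 81.  92.1]
grips [  97.2 -103.2  102.1] [ 94.3 -47.1 102.1] [  37.8 -102.8  102.1] [ 40.3 -46.1 102.1]
stub head outer edge L,R @z tool [array([ 27.6, -13.4,  -7. ]), array([27.6,  9.7, -7. ])] toptip [ 33.7  -1.9 -19. ]
```

Pliers in view: anvil tip (322,93), screw tip (322,178), nest (322,143), held stub's plug head (322,234). Yaw −2.4°, nest at tool (66, −1.9). Checking where the stub sits in the fingers.

```bash
python3 - <<'E'
from h import *
c=cam('wrist'); s=bot.state(); Rt=R.from_euler('xyz',s['ee_rot']).as_matrix()
W=lambda t:w2p('wrist',Rt@np.array(t)+s['ee_pos'],c).round(1)
for xc in(1,0,-1,-2,-3): print(xc,'topfront',W([xc+20,-10,-27]),'botfront',W([xc+20,-10,17]),'head bottom',W([xc+31,0,5]),'head top',W([xc+31,0,-19]),'head back top',W([xc+27,0,-19]))
im=cv2.imread('pics/w2.png')
for u in(296,348): print(u,im[236:296:2,u-2:u+3].mean(1).astype(int)[:,[0,2]].tolist())
print(im[218:262,322].tolist())
E
```

```text
1 topfront [301.  261.7] botfront [305.9 234.6] head bottom [326.2 217.6] head top [326.8 229.1] head back top [326.8 238.9]
0 topfront [301.  264.2] botfront [305.9 236.5] head bottom [326.2 219.7] head top [326.8 231.6] head back top [326.8 241.3]
-1 topfront [301.1 266.6] botfront [305.9 238.5] head bottom [326.2 221.8] head top [326.8 234. ] head back top [326.8 243.7]
-2 topfront [301.1 269.1] botfront [305.9 240.4] head bottom [326.2 223.9] head top [326.8 236.5] head back top [326.8 246.1]
-3 topfront [301.1 271.5] botfront [305.9 242.3] head bottom [326.2 226. ] head top [326.8 238.9] head back top [326.8 248.5]
296 [[117, 76], [114, 118], [104, 151], [83, 147], [75, 136], [77, 135], [85, 151], [97, 166], [97, 167], [98, 168], [100, 169], [100, 169], [99, 169], [101, 170], [101, 169], [103, 177], [120, 200], [121, 200], [117, 195], [115, 194], [116, 195], [117, 196], [119, 199], [118, 199], [118, 198], [119, 198], [117, 197], [116, 194], [116, 194], [113, 193]]
348 [[115, 76], [113, 119], [102, 149], [87, 151], [86, 151], [88, 150], [87, 149], [95, 157], [98, 161], [98, 161],
[... 217 characters left out ...]
194], [115, 194]]
[[116, 117, 118], [117, 121, 116], [115, 116, 116], [116, 118, 120], [121, 115, 114], [129, 99, 91], [139, 75, 52], [139, 72, 32], [141, 72, 31], [141, 74, 29], [137, 67, 17], [140, 74, 36], [138, 74, 22], [140, 71, 24], [140, 70, 25], [143, 71, 32], [154, 86, 41], [173, 101, 51], [179, 101, 44], [179, 99, 45], [174, 97, 45], [170, 92, 46], [167, 87, 36], [167, 95, 47], [163, 88, 49], [151, 83, 53], [128, 73, 48], [101, 57, 46], [98, 60, 53], [98, 63, 64], [102, 68, 69], [114, 72, 68], [145, 91, 80], [162, 97, 80], [168, 107, 94], [165, 106, 91], [167, 107, 92], [161, 104, 101], [135, 98, 113], [93, 95, 125], [76, 103, 139], [90, 126, 159], [100, 134, 165], [105, 140, 169]]
```

Emit:
apply_moves --commands '[[[0.75,0,0],[0,0,0],0.2],[[0.75,0,0],[0,0,0],0.2],[[0.73,0,0],[0,0,0],0.2],[[0,0,0.8],[0,0,0],0.2],[[0,0,0.8],[0,0,0],0.2],[[0,0,0.8],[0,0,0],0.2],[[0,0,0],[0,0,0],0.2],[[0,0,0],[0,0,0],0.2],[[0,0,0],[0,0,0],0.2]]'

```text
clock: 9.6
ee_pos: [551.3, 76.6, 96.5]
ee_rot: [3.14, -0.0, 1.529]
ft_force: [1.4, -0.3, -0.9]
grip_width: 29.9
finger_force: 20.0
```

```bash
python3 - <<'E'
from h import *
s=bot.state(); print(s['clock'],s['ee_pos'],np.degrees(s['ee_rot']),s['grip_width'])
im=bot.capture('wrist'); cv2.imwrite('pics/w3.png',im)
t=bot.capture('top'); cv2.imwrite('pics/top3.png',t)
a=im[60:340,180:480]; 
cv2.imwrite('pics/w3c.png',cv2.resize(a,None,fx=2,fy=2,interpolation=cv2.INTER_CUBIC))
E
```

```text
9.6 [551.33667922  76.600871    96.46389406] [ 1.79893773e+02 -2.53299120e-02  8.76062068e+01] 29.87081839965552
```

View pics/w3c.png

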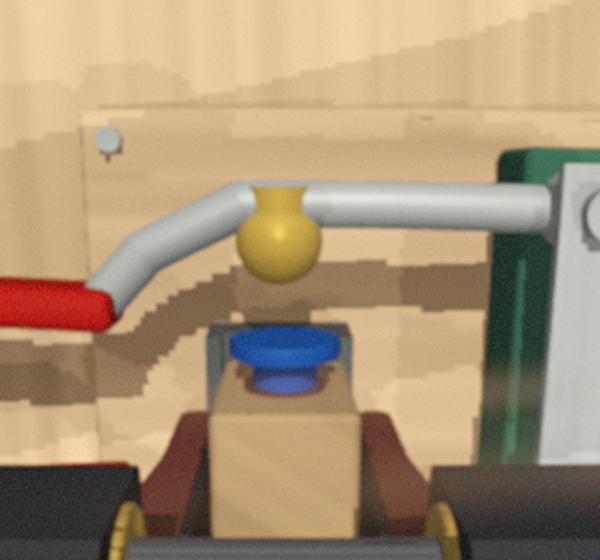

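```bash
python3 - <<'E'
from h import *
c=cam('wrist'); s=bot.state(); Rt=R.from_euler('xyz',s['ee_rot']).as_matrix(); z0=s['ee_pos'][2]
T=lambda x,y,z:((p2w('wrist',180+x/2,60+y/2,z,c)-s['ee_pos'])@Rt).round(1)
W=lambda t:w2p('wrist',Rt@np.array(t)+s['ee_pos'],c).round(1)
print('nest far edge',T(208,325,36),T(351,325,36),'anvil ctr',T(279,241,54),'tip',T(279,283,54))
print('topfront',[(xc,W([xc+20,0,-27]),W([xc+31,0,5])) for xc in(0,-1,-2)])
print('stub top l/r',T(212,415,z0+27),T(359,415,z0+27),'head l/r',T(230,347,z0+7),T(340,347,z0+7))
E
```

```text
nest far edge [ 18.1 -25.3  60.4] [18.1 18.7 60.5] anvil ctr [45.5 -3.3 42.5] tip [33.8 -3.3 42.5]
topfront [(0, array([327. , 264.2]), array([326.2, 219.7])), (-1, array([327. , 266.6]), array([326.2, 221.8])), (-2, array([327. , 269.1]), array([326.2, 223.9]))]
stub top l/r [ 18.7 -15.8 -27. ] [ 18.6  12.6 -27. ] head l/r [ 27.3 -13.6  -7. ] [27.3 10.2 -7. ]
```

Emit:
apply_moves --commands '[[[0,-0.05,0],[0,0,0],0.2],[[0,0,0],[0,0,0],0.2],[[0,0,0],[0,0,0],0.2]]'

```text
clock: 10.0
ee_pos: [549.0, 76.4, 95.5]
ee_rot: [3.141, 0.0, 1.529]
ft_force: [-1.0, 0.4, -2.3]
grip_width: 29.9
finger_force: 20.0
```

Emit:
apply_moves --commands '[[[0,0.02,0.4],[0,0,0],0.2],[[0,0,0.5],[0,0,0],0.2],[[0,0,0.3],[0,0,0],0.2],[[0,0,0.2],[0,0,0],0.2],[[0,0,0],[0,0,0],0.2],[[0,0,0],[0,0,0],0.2],[[0,0,0],[0,0,0],0.2]]'

```text
clock: 10.7
ee_pos: [549.9, 76.5, 53.5]
ee_rot: [3.141, -0.0, 1.529]
ft_force: [-0.0, 1.0, -1.8]
grip_width: 29.8
finger_force: 20.0
```

```bash
python3 - <<'E'
from h import *
s=bot.state(); print(s['clock'],s['ee_pos'],np.degrees(s['ee_rot']),s['ft_force'],s['grip_width'])
im=bot.capture('wrist'); cv2.imwrite('pics/w4.png',im)
cv2.imwrite('pics/w4c.png',cv2.resize(im[60:340,180:480],None,fx=2,fy=2,interpolation=cv2.INTER_CUBIC))
E
```

```text
10.7 [549.8594856   76.54201143  53.4979225 ] [ 1.79962550e+02 -8.90130326e-03  8.76151319e+01] [-0.02690355  0.95347779 -1.80812426] 29.829212109547214
```

View pics/w4c.png

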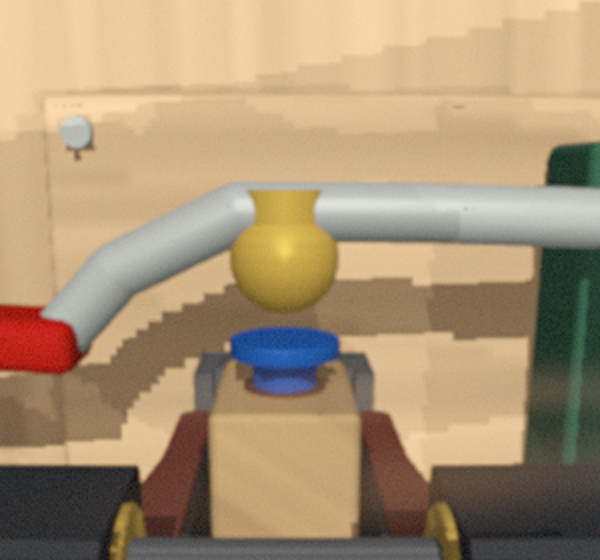

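Stub is centred over the nest (nest crop cols 196–373, block 212–359) with a clear gap to the anvil. Lowering.

Emit:
apply_moves --commands '[[[0,0,0.15],[0,0,0],0.2],[[0,0,0],[0,0,0],0.2],[[0,0,0],[0,0,0],0.2]]'

```text
clock: 11.05
ee_pos: [549.5, 76.3, 48.6]
ee_rot: [-3.141, 0.0, 1.529]
ft_force: [-0.2, 0.7, -1.9]
grip_width: 30.1
finger_force: 20.0
```

Emit:
apply_moves --commands '[[[0,0,0.05],[0,0,0],0.2],[[0,0,0],[0,0,0],0.2],[[0,0,0],[0,0,0],0.2]]'

```text
clock: 11.35
ee_pos: [549.7, 76.4, 47.2]
ee_rot: [3.141, -0.0, 1.529]
ft_force: [-0.7, 0.7, -0.8]
grip_width: 30.0
finger_force: 20.0
```

Emit:
apply_moves --commands '[[[0,0,0.01],[0,0,0],0.2],[[0,0,0],[0,0,0],0.6],[[0,0,0],[0,0,0],0.6],[[0,0,0],[0,0,0],0.6],[[0,0,0],[0,0,0],0.6]]'

```text
clock: 11.85
ee_pos: [549.5, 76.4, 46.8]
ee_rot: [-3.142, 0.0, 1.529]
ft_force: [-1.0, -0.9, 0.3]
grip_width: 52.2
finger_force: 0.0
```

Emit:
apply_moves --commands '[[[0,0,-0.5],[0,0,0],0.6],[[0,0,-1],[0,0,0],0.6],[[0,0,-1],[0,0,0],0.6],[[0,0,-1],[0,0,0],1],[[0,-0.4,-0.5],[0,0,0],1],[[0,-1,0],[0,0,0],1],[[0,-0.9,0],[0,0,1],1],[[0,0,0],[0,0,1],1],[[0,0,0],[0,0,1],1],[[0,0,0],[0,0,1],1],[[0,0,0],[0,0,1],1],[[0,0,0],[0,0,1],1]]'

```text
clock: 13.05
ee_pos: [480.7, 79.5, 168.0]
ee_rot: [3.141, -0.001, 1.002]
ft_force: [-0.1, 0.2, -0.5]
grip_width: 88.0
finger_force: 0.0
```

Emit:
apply_moves --commands '[[[0,0,0],[0,0,1],1],[[0,0,0],[0,0,1],1],[[0,0,0],[0,0,1],1],[[0,0,0],[0,0,1],1],[[0,0,0],[0,0,1],1],[[0,0,0],[0,0,1],1],[[0,0,0],[0,0,1],1],[[0,0,0],[0,0,1],1],[[0,0,0],[0,0,1],1],[[0,0,0],[0,0,1],1],[[0,0,0],[0,0,1],1],[[0,0,0],[0,0,1],1]]'

```text
clock: 14.25
ee_pos: [480.7, 79.6, 168.0]
ee_rot: [-3.141, -0.001, -0.045]
ft_force: [0.0, 0.8, -0.6]
grip_width: 87.8
finger_force: 0.0
```

Emit:
apply_moves --commands '[[[0,0,0],[0,0,0],1],[[0,0,0],[0,0,0],1]]'

```text
clock: 14.45
ee_pos: [480.7, 79.5, 167.6]
ee_rot: [-3.141, -0.001, -0.039]
ft_force: [-0.2, 0.2, 0.1]
grip_width: 87.7
finger_force: 0.0
```

```bash
python3 - <<'E'
from h import *
s=bot.state(); print(s['clock'],s['ee_pos'],np.degrees(s['ee_rot']),s['joints'][6],s['grip_width'])
im=bot.capture('wrist'); cv2.imwrite('pics/w5.png',im)
print('sq',w2p('wrist',[475.5,79,54]),'nest',w2p('wrist',[549.7,76,30]))
for l in('handle_left','handle_right','stub'): print(l,[(np.round(np.array(d['bbox'])*[640,480,640,480]).astype(int).tolist(),round(d['conf'],2)) for d in bot.find_in('wrist',l)[:2]])
E
```

```text
14.45 [480.70308313  79.50402757 167.56230066] [-1.79982451e+02 -4.68487009e-02 -2.22525214e+00] -1.9473618910439734 87.73603293917168
sq [322.5337875  236.24584708] nest [322.64798126 137.37507269]
handle_left [([234, 27, 296, 283], 0.9), ([281, 121, 294, 154], 0.4)]
handle_right [([352, 26, 424, 280], 0.75), ([0, 93, 134, 216], 0.23)]
stub [([280, 116, 355, 166], 0.81)]
```

View pics/w5.png

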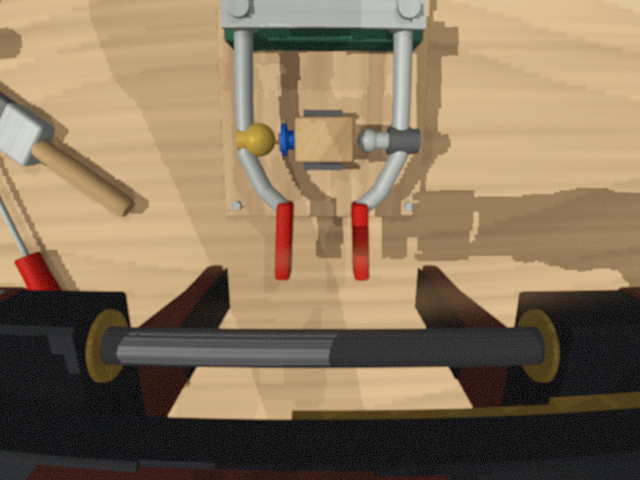

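Stub stands in the nest, plug towards the anvil; grips centred at cols 284/360, rows 203–279.

```bash
python3 - <<'E'
from h import *
c=cam('wrist'); s=bot.state(); Rt=R.from_euler('xyz',s['ee_rot']).as_matrix()
T=lambda u,v,z:((p2w('wrist',u,v,z,c)-s['ee_pos'])@Rt).round(1)
for p in [(285,203),(283,278),(360,203),(361,278)]: print(T(*p,65))
print('nest lips',T(322.5,110,36),T(322.5,169,36),'stub',T(295,140,74),T(355,140,74))
print('tips',T(225,268,167.6),T(420,268,167.6))
E
```

```text
[ 22.3 -26.4 102. ]
[-35.  -29.3 102. ]
[ 22.3  27.7 102. ]
[-35.   29.9 102. ]
nest lips [ 89.3   0.7 131. ] [ 44.7   0.7 131. ] stub [ 66.5 -17.9  93. ] [66.5 22.5 93. ]
tips [  7.9 -44.7  -0.6] [ 7.9 45.7 -0.6]
```

Emit:
apply_moves --commands '[[[-0.23,0,0.9],[0,0,0],1],[[0,0,0.9],[0,0,0],1],[[0,0,0.9],[0,0,0],1],[[0,0,0.9],[0,0,0],1],[[0,0,0.5],[0,0,0],1],[[0,0,0.3],[0,0,0],1],[[0,0,0],[0,0,0],1],[[0,0,0],[0,0,0],0.9],[[0,0,0],[0,0,0],0.85],[[0,0,0],[0,0,0],0.82],[[0,0,0],[0,0,0],0.82]]' --newtons 15

```text
clock: 15.75
ee_pos: [474.2, 79.7, 35.5]
ee_rot: [-3.141, -0.001, -0.042]
ft_force: [-0.0, -0.0, 1.5]
grip_width: 72.0
finger_force: 0.3
```

Emit:
apply_moves --commands '[[[0,0,0],[0,0,0],0.8],[[0,0,0],[0,0,0],0.785],[[0,0,0],[0,0,0],0.77],[[0,0,0],[0,0,0],0.755],[[0,0,0],[0,0,0],0.74],[[0,0,0],[0,0,0],0.73],[[0,0,0],[0,0,0],0.72],[[0,0,0],[0,0,0],0.72]]'

```text
clock: 16.55
ee_pos: [473.8, 79.6, 34.9]
ee_rot: [-3.142, -0.0, -0.042]
ft_force: [1.7, 1.1, -0.3]
grip_width: 63.1
finger_force: 1.8
```

Emit:
apply_moves --commands '[[[0,0,0],[0,0,0],0.71],[[0,0,0],[0,0,0],0.7],[[0,0,0],[0,0,0],0.69],[[0,0,0],[0,0,0],0.68],[[0,0,0],[0,0,0],0.68]]'

```text
clock: 17.05
ee_pos: [473.7, 79.6, 34.8]
ee_rot: [3.142, -0.0, -0.042]
ft_force: [2.7, 0.4, -0.2]
grip_width: 59.8
finger_force: 1.9
```

Emit:
apply_moves --commands '[[[0,0,0],[0,0,0],0.67],[[0,0,0],[0,0,0],0.66],[[0,0,0],[0,0,0],0.65],[[0,0,0],[0,0,0],0.65]]'

```text
clock: 17.45
ee_pos: [473.7, 79.5, 34.8]
ee_rot: [3.142, 0.0, -0.042]
ft_force: [2.3, -0.3, -0.2]
grip_width: 57.2
finger_force: 2.0
```

Emit:
apply_moves --commands '[[[0,0,0],[0,0,0],0.64],[[0,0,0],[0,0,0],0.63],[[0,0,0],[0,0,0],0.63]]'

```text
clock: 17.75
ee_pos: [473.7, 79.6, 34.8]
ee_rot: [3.142, 0.0, -0.042]
ft_force: [2.0, -0.4, -0.2]
grip_width: 55.1
finger_force: 2.1
```

Emit:
apply_moves --commands '[[[0,0,0],[0,0,0],0.62],[[0,0,0],[0,0,0],0.61],[[0,0,0],[0,0,0],0.61]]'

```text
clock: 18.05
ee_pos: [473.8, 79.5, 34.9]
ee_rot: [3.142, -0.0, -0.042]
ft_force: [2.5, -0.1, -0.8]
grip_width: 53.7
finger_force: 2.5
```

Emit:
apply_moves --commands '[[[0,0,0],[0,0,0],0.6],[[0,0,0],[0,0,0],0.59],[[0,0,0],[0,0,0],0.59]]'

```text
clock: 18.35
ee_pos: [473.9, 79.5, 34.9]
ee_rot: [3.142, -0.0, -0.042]
ft_force: [3.1, -0.6, -1.5]
grip_width: 52.0
finger_force: 4.0
```

Contact with the plug begins; single 1 mm steps now.

Emit:
apply_moves --commands '[[[0,0,0],[0,0,0],0.58],[[0,0,0],[0,0,0],0.58]]'

```text
clock: 18.55
ee_pos: [474.0, 79.5, 34.8]
ee_rot: [-3.142, -0.0, -0.042]
ft_force: [4.7, -1.1, -2.0]
grip_width: 51.2
finger_force: 5.3
```

Emit:
apply_moves --commands '[[[0,0,0],[0,0,0],0.57],[[0,0,0],[0,0,0],0.57]]'

```text
clock: 18.75
ee_pos: [474.0, 79.5, 34.9]
ee_rot: [-3.142, -0.001, -0.042]
ft_force: [5.2, -0.3, -3.3]
grip_width: 50.5
finger_force: 6.9
```

Emit:
apply_moves --commands '[[[0,0,0],[0,0,0],0.56],[[0,0,0],[0,0,0],0.56]]'

```text
clock: 18.95
ee_pos: [474.2, 79.5, 34.9]
ee_rot: [-3.141, -0.001, -0.042]
ft_force: [5.4, -0.5, -3.3]
grip_width: 49.3
finger_force: 8.6
```

Emit:
apply_moves --commands '[[[0,0,0],[0,0,0],0.55],[[0,0,0],[0,0,0],0.55]]'

```text
clock: 19.15
ee_pos: [474.2, 79.5, 34.9]
ee_rot: [-3.141, -0.001, -0.042]
ft_force: [4.7, -1.4, -2.5]
grip_width: 48.4
finger_force: 10.3
```

Emit:
apply_moves --commands '[[[0,0,0],[0,0,0],0.54],[[0,0,0],[0,0,0],0.54]]'

```text
clock: 19.35
ee_pos: [474.3, 79.5, 34.9]
ee_rot: [-3.141, -0.001, -0.042]
ft_force: [5.5, -1.7, -3.6]
grip_width: 47.7
finger_force: 11.6
```

Emit:
apply_moves --commands '[[[0,0,0],[0,0,0],0.53],[[0,0,0],[0,0,0],0.53]]'

```text
clock: 19.55
ee_pos: [474.4, 79.6, 34.9]
ee_rot: [-3.141, -0.001, -0.042]
ft_force: [6.2, 0.1, -3.1]
grip_width: 46.5
finger_force: 10.2
```

Emit:
apply_moves --commands '[[[0,0,0],[0,0,0],0.52],[[0,0,0],[0,0,0],0.52]]'

```text
clock: 19.75
ee_pos: [474.4, 79.6, 34.9]
ee_rot: [-3.141, -0.001, -0.042]
ft_force: [6.9, -0.9, -4.1]
grip_width: 45.5
finger_force: 8.1
```

Emit:
apply_moves --commands '[[[0,0,0],[0,0,0],0.51],[[0,0,0],[0,0,0],0.51]]'

```text
clock: 19.95
ee_pos: [474.2, 79.6, 34.9]
ee_rot: [-3.141, -0.001, -0.042]
ft_force: [4.3, 0.1, -1.3]
grip_width: 44.9
finger_force: 5.0
```

Emit:
apply_moves --commands '[[[0,0,0],[0,0,0],0.5],[[0,0,0],[0,0,0],0.5]]'

```text
clock: 20.15
ee_pos: [473.6, 79.5, 34.9]
ee_rot: [3.141, 0.0, -0.042]
ft_force: [2.6, -0.8, 0.9]
grip_width: 44.1
finger_force: 3.0
```

```bash
python3 - <<'E'
from h import *
def blue(im):
    b,g,r=[im[...,i].astype(int) for i in range(3)]; m=((b>r+35)&(b>g+25)).astype(np.uint8)
    n,_,st,_=cv2.connectedComponentsWithStats(m); return [st[i].tolist() for i in range(1,n) if st[i][4]>20]
print('before',blue(cv2.imread('pics/w5.png')))
im=bot.capture('wrist'); cv2.imwrite('pics/w6.png',im); print('now',blue(im))
v=int(w2p('wrist',[549.7,76,54])[1]); print(w2p('wrist',[549.7,76,54]),w2p('wrist',[551,107,54]))
print(bot.state()['finger_force'],bot.state()['grip_width'])
E
```

```text
before [[280, 124, 14, 32, 323]]
now [[247, 81, 9, 62, 351]]
[322.16836111 108.87808212] [238.86134564 109.35105271]
2.9922381788492203 43.87096239066591
```

The visible blue is now about 3.5 mm (was 10.5 mm), so only the head shows. Letting go and rising.

Emit:
apply_moves --commands '[[[0,0,0],[0,0,0],0.6],[[0,0,0],[0,0,0],0.7],[[0,0,0],[0,0,0],0.8],[[0,0,0],[0,0,0],0.9],[[0,0,0],[0,0,0],1],[[0,0,0],[0,0,0],1],[[0,0,0],[0,0,0],1],[[0,0,0],[0,0,0],1]]'

```text
clock: 21.0
ee_pos: [473.8, 79.5, 34.8]
ee_rot: [3.142, -0.0, -0.042]
ft_force: [0.5, 0.2, -0.1]
grip_width: 87.9
finger_force: 0.0
```

Emit:
apply_moves --commands '[[[0,0,-0.4],[0,0,0],1],[[0,0,-0.8],[0,0,0],1],[[0,0,-1],[0,0,0],1],[[0,0,-1],[0,0,0],1],[[0,0,-1],[0,0,0],1],[[0.23,0,-0.2],[0,0,0],1],[[0,0,0],[0,0,0],1],[[0,0,0],[0,0,0],1],[[0,0,0],[0,0,0],1]]'

```text
clock: 21.9
ee_pos: [479.7, 79.1, 165.6]
ee_rot: [3.141, 0.002, -0.042]
ft_force: [-0.1, 0.8, -1.2]
grip_width: 87.4
finger_force: 0.0
```

```bash
python3 - <<'E'
from h import *
def blue(im):
    b,g,r=[im[...,i].astype(int) for i in range(3)]; m=((b>r+35)&(b>g+25)).astype(np.uint8)
    n,_,st,_=cv2.connectedComponentsWithStats(m); return [st[i].tolist() for i in range(1,n) if st[i][4]>20]
im=bot.capture('wrist'); cv2.imwrite('pics/w7.png',im); print('now',blue(im))
s=bot.state(); print(s['clock'],s['ee_pos'],s['grip_width'])
for l in('handle_left','handle_right','stub'): print(l,[(np.round(np.array(d['bbox'])*[640,480,640,480]).astype(int).tolist(),round(d['conf'],2)) for d in bot.find_in('wrist',l)[:2]])
o=cv2.imread('pics/w5.png')
print(o[140,264:364,::2].tolist()[::3]); print(im[140,264:364,::2].tolist()[::3])
E
```

```text
now [[285, 120, 4, 33, 115]]
21.95 [479.67468393  79.11191348 165.59678725] 87.60513208657446
handle_left [([231, 25, 294, 283], 0.58)]
handle_right []
stub [([284, 114, 352, 158], 0.6)]
[[52, 153], [44, 139], [42, 124], [23, 96], [84, 144], [125, 111], [184, 47], [137, 30], [130, 35], [169, 41], [137, 105], [123, 205], [125, 206], [126, 206], [118, 202], [124, 205], [125, 209], [127, 209], [123, 205], [122, 203], [126, 206], [123, 205], [120, 202], [111, 189], [97, 170], [100, 174], [93, 170], [99, 172], [97, 172], [90, 163], [73, 128], [67, 98], [95, 99], [162, 167]]
[[52, 149], [42, 132], [38, 106], [45, 99], [75, 125], [74, 125], [89, 150], [153, 96], [169, 65], [113, 199], [127, 204], [124, 205], [118, 203], [124, 207], [126, 207], [124, 206], [124, 205], [126, 206], [122, 206], [121, 205], [125, 203], [112, 190], [107, 185], [99, 174], [96, 172], [97, 172], [96, 173], [102, 178], [73, 135], [92, 151], [81, 140], [75, 88], [149, 151], [178, 182]]
```

```bash
python3 - <<'E'
from h import *
for f in('w5','w7'):
    im=cv2.imread(f'pics/{f}.png').astype(int); m=((im[...,2]>120)&(im[...,1]<50)&(im[...,0]<50)).astype(np.uint8); m[290:]=0; m[:195]=0
    n,_,st,ce=cv2.connectedComponentsWithStats(m); print(f,[(st[i].tolist(),ce[i].round(1).tolist()) for i in range(1,n) if st[i][4]>100])
print(bot.hand_in())
E
```

```text
w5 [([277, 203, 14, 49, 562], [283.5, 226.0]), ([352, 204, 16, 44, 575], [360.1, 224.1]), ([16, 255, 34, 35, 560], [32.1, 274.2]), ([276, 267, 13, 12, 126], [282.3, 273.3]), ([354, 268, 14, 12, 110], [361.0, 273.8])]
w7 [([275, 202, 15, 52, 588], [282.6, 225.6]), ([351, 202, 16, 47, 588], [359.7, 223.2]), ([13, 255, 34, 35, 564], [29.9, 274.2]), ([275, 267, 13, 12, 111], [281.2, 273.1])]
the job is handed in; nothing more can be done
None
```

The job is handed in: the plug is snapped home (peak pad reading 11.6 N, under the 18 N limit), the stub is left standing in the nest, and the handles have sprung open. These come from the last wrist picture and the force readings; `hand_in()` returned no verdict.

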